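# Load the pin magazine on the welding bench

### The job

Load the green magazine on the bench: lay the steel pin on the rails and push it into the tube, then the brass pin behind it, then the red plug, each pushing the ones before it deeper, until all three are in the tube and the plug is flush with its mouth or just inside. Leave the tin, the wooden offcut, the bottle and the screwdriver where they are.

Things in the scene. Friction and masses are not known exactly. Their poses are not given: they have to be found in the camera images.
- pin_steel: Bright steel pin, about 0.16 kg: cylinder 24 mm in diameter and 45 mm long with small chamfers on both ends (both ends alike). Origin at its centre, x axis along its length. It starts lying in a white grooved rest, its axis 29 mm above the bench, at any yaw; the fixed rest is 22 mm wide and 36 mm long, so fingers can go down beside it almost to the bench.
- pin_brass: Brass (yellow) pin, about 0.17 kg: cylinder 24 mm in diameter and 45 mm long with small chamfers on both ends (both ends alike). Origin at its centre, x axis along its length. It starts lying in a white grooved rest, its axis 29 mm above the bench, at any yaw; the fixed rest is 22 mm wide and 36 mm long, so fingers can go down beside it almost to the bench.
- plug: Red plastic plug, about 0.04 kg: cylinder 24 mm in diameter and 45 mm long with small chamfers on both ends (both ends alike). Origin at its centre, x axis along its length. It starts lying in a white grooved rest, its axis 29 mm above the bench, at any yaw; the fixed rest is 22 mm wide and 36 mm long, so fingers can go down beside it almost to the bench.
- magazine: Green and steel pin magazine, fixed to the bench. Origin on the bench under the tube's mouth; x axis level, along the tube from the mouth to the closed end, z up. Base plate 265 x 70 mm, 8 mm thick, from x = -110 to +155 mm. Two open rails lead to the mouth of the tube. Only friction (under 5 N) resists sliding the pins.
- mouth (a point): Centre of the mouth, 45 mm above the bench (height of a pin's axis in the tube); axes as the magazine's, x into the tube. At the mouth the tube's rim stops downward-pointing fingers when they have pushed a pin flush.
- tube_end (a point): Middle of the closed end wall, 138 mm along x from the mouth. The steel tube is octagonal, bore 26 mm across flats, 35 mm outside, its top 62 mm above the bench, with an 11 mm open slot along the top that shows what is inside. The two pins and the plug end to end are 135 mm long and just fill it.
- rails (a point): Centre of a pin lying on the rails 32 mm before the mouth (its front end 9.5 mm short of it), 45 mm above the bench; axes as the magazine's. Rails: two 6 mm rods 16 mm apart, tops 35 mm above the bench, from x = -100 mm on through the tube; a pin laid lengthwise on them lines up with the bore. Nothing stands beside them: fingers can straddle them.
- tin: Bystander: small tin with a blue band, 56 mm in diameter, 45 mm high, origin under its centre; stands among the pins' rests.
- offcut: Bystander: upright wooden offcut, 50 x 38 mm, 50 mm high, origin under its centre; stands between the pins' rests and the magazine.
- bottle: Bystander: white and blue plastic bottle, 54 mm in diameter, 165 mm high, origin under its centre; stands beside the closed half of the tube.
- screwdriver: Bystander: screwdriver with a blue handle, 170 mm long, lying on the bench beside the rails, origin under its middle, 26 mm high.

How it is judged (in metres and radians):
On the way, in this order (a step that is already met when the one before it is completed fails the run):
1. the steel pin is in the tube, sticking out by 4 mm at most (x of pin_steel in the frame of mouth between 0.0185 and 0.13 m and y of pin_steel in the frame of mouth between -0.005 and 0.005 m and z of pin_steel in the frame of mouth between -0.005 and 0.005 m), for 0.1 s.
2. the brass pin is in the tube behind the steel pin, sticking out by 4 mm at most (x of pin_brass in the frame of mouth between 0.0185 and 0.085 m and y of pin_brass in the frame of mouth between -0.005 and 0.005 m and z of pin_brass in the frame of mouth between -0.005 and 0.005 m and x of pin_steel in the frame of mouth between 0.0625 and 0.13 m and y of pin_steel in the frame of mouth between -0.005 and 0.005 m and z of pin_steel in the frame of mouth between -0.005 and 0.005 m), for 0.1 s.
At the end, for the whole second after the job is handed in: Steel pin at the closed end of the tube, brass pin behind it, red plug last with its outer end flush with the mouth (sticking out by 4 mm at most), all three lying in the bore (within 5 mm of its axis) and at rest (x of pin_steel in the frame of mouth between 0.1075 and 0.122 m and y of pin_steel in the frame of mouth between -0.005 and 0.005 m and z of pin_steel in the frame of mouth between -0.005 and 0.005 m and x of pin_brass in the frame of mouth between 0.063 and 0.077 m and y of pin_brass in the frame of mouth between -0.005 and 0.005 m and z of pin_brass in the frame of mouth between -0.005 and 0.005 m and x of plug in the frame of mouth between 0.0185 and 0.032 m and y of plug in the frame of mouth between -0.005 and 0.005 m and z of plug in the frame of mouth between -0.005 and 0.005 m and linear speed of each of pin_steel, pin_brass, plug below 0.02 m/s); the robot touches nothing.
It fails at once if the tin is moved by more than 20 mm or tipped (distance of tin from where it was at the start of the episode above 0.02 m or angle between tin's own z axis and vertical above 0.35 rad).
It fails at once if the offcut is moved by more than 20 mm or tipped (distance of offcut from where it was at the start of the episode above 0.02 m or angle between offcut's own z axis and vertical above 0.35 rad).
It fails at once if the bottle is moved by more than 20 mm or tipped (distance of bottle from where it was at the start of the episode above 0.02 m or angle between bottle's own z axis and vertical above 0.35 rad).
It fails at once if the screwdriver is moved by more than 20 mm or tipped (distance of screwdriver from where it was at the start of the episode above 0.02 m).
It also fails if it takes over 72 s, if anything falls off the work surface, if the arm or the gripper's body presses on something with over 40 N, if the wrist force passes 120 N, or if a joint passes its speed limit or range.

### The arm

A 6-joint arm with a two-finger parallel gripper is mounted at the origin on the work surface. World frame = base frame: x ahead of the robot, y to its left, z up, the work surface at z = 0. Lengths are in mm, angles in rad, forces in N, time in s.
With the tool pointing down it reaches from about 350 to 875 mm from the base axis. Payload 4.2 kg.
Tool frame: the origin (TCP) lies midway between the tips of the shut fingers; the grasp point (between the pads) lies ctrl.tcp_to_grasp behind it (ctrl.tcp_to_grasp is the distance from the TCP to the grasp point, in mm); z points along the fingers, y is the direction in which the jaws open and shut (so a half turn about z gives the same grasp; the last joint's range is limited). The gripper opens to 87 mm and grips with 3 to 60 N. Pads are 19 mm wide; open, the fingers measure 117 mm over their backs; the gripper's body (75 mm by 190 mm) begins 51 mm behind the grasp point.
Start: joints at [-1.066, 0.385, 0.008, 0, -1.194, -0.259], TCP at [152.1, -606.189, 222.55] pointing down, gripper open.
Joint ranges: [-3.14, 3.14], [-1.21, 2.06], [-1.07, 1.41], [-3.16, 2.05], [-2.99, -0.16], [-3.1, 3.1]. Speed limits (rad/s): [2.79, 2.79, 3.14, 3.14, 3.14, 3.14].

### API

Orientations are given as a rotation vector (axis times angle).
In Python, from bench import ctrl, vision, workorder gives the robot as it stands. The module is installed in compiled form; this text tells all that it offers.
- The arm moves only by the tool apply_moves, never from a script. Its argument "rows" is a list of rows, each a list of 4 numbers: the shift along the tool's x, y, z in cm, then the turn about the tool's z in degrees. In form: [[x, y, z, yaw], ...]. A call has 1 to 20 rows; each row is the pose to reach, as a shift and turn from the pose commanded when the call began, along the tool's axes at that moment; what a row does not reach only later rows make up. A row lasts 1/12 s, in which the tool goes at most 41.7 mm and 7.16 degrees, less where a joint would pass 70% of its speed; a pose out of reach is approached as far as the arm can. A call with a gripper value outside its range is refused whole. "gripper" is the finger opening in cm, from 0 to 8.7, set as the call begins (left out, the last holds). The fingers move at their own pace and stop on an object; the grip force is fixed at half the most. Time passes only in rows, so rows that repeat a pose let the fingers close. It gives the time, the measured TCP pose, the force and the opening at its end, in the units of the state.
- ctrl.get_obs(): the state, without advancing time (a new reading comes with each control period).
- vision.get_image(name): name is "scene" or "top"; returns the picture (480x640x3 uint8, red, green, blue); there is no depth.
- vision.camera_model(name): a dict with "mtx" (3x3 intrinsics, pixels), "xyz" and "rotation" of the camera in the world. Camera axes: x right, y down, z forward; pixel columns grow to the right and rows downward; lengths in mm; the calibration is good to about 2 mm. A picture is of the moment at which its call begins. camera_model takes no time and is no camera call.
- workorder.hand_in(): hands the job in, once; it reports no verdict.
The state is a dict: "t": time; "joints": joint angles; "qd": joint speeds; "joint_efforts": joint torques, N m; "eef_pos": TCP position; "tcp_rot": TCP orientation; "force": force on the tool from outside, world axes, zero at the start; "ft_torque": the same for the moment, N m; "opening": finger opening in mm.
Only numpy, scipy, OpenCV 4.12 (cv2) and the standard library are available. Lean on these libraries where they do the work, as an engineer would, in place of code of your own. Each camera call takes 0.05 s, during which the arm holds its last target. There are 200 camera calls.

## Working session

There is one attempt and no reset: what is moved stays moved. The work goes in short steps, Python scripts to look and compute and a tool call to move; the robot and the scene stay as the last step left them, time stands still between calls to the robot, and variables do not carry over. Pictures are saved under pics/ and viewed, about 8 in all and at most 12, crops included, and the job is handed in when it is done.

Besides the shell and the picture viewer there is one more tool, called after ">>>" as name(argument=value, ...) on one line, values as JSON. apply_moves: Moves the arm, as the interface text tells. Its arguments: {"type":"object","properties":{"rows":{"type":"array","items":{"type":"array","items":{"type":"number"}}},"gripper":{"type":"number"}},"required":["rows"]}

```bash
mkdir -p pics
python3 - <<'E'
from bench import ctrl,vision
import cv2
for n in("scene","top"):
    im=vision.get_image(n);cv2.imwrite(f"pics/{n}0.png",im[:,:,::-1]);m=vision.camera_model(n);print(n,m)
o=ctrl.get_obs();print(o,ctrl.tcp_to_grasp)
E
```

```text
scene {'mtx': array([[494.54412467,   0.        , 321.00465627],
       [  0.        , 494.54412467, 239.68932635],
       [  0.        ,   0.        ,   1.        ]]), 'xyz': array([ 902.57228265, -439.83564567,  948.0427847 ]), 'rotation': array([-2.42278794, -0.90834669,  0.26174888])}
top {'mtx': array([[513.19897375,   0.        , 318.90049708],
       [  0.        , 513.19897375, 240.69414616],
       [  0.        ,   0.        ,   1.        ]]), 'xyz': array([386.55607917,   9.20731959, 929.90602759]), 'rotation': array([-2.10668274,  2.12813515, -0.17445662])}
{'t': 0.1, 'joints': array([-1.06642394e+00,  3.85473023e-01,  6.79354741e-03, -4.35710451e-04,
       -1.19399525e+00, -2.58605098e-01]), 'qd': array([-0.00085622, -0.00287742,  0.00415051,  0.00151502,  0.0004249 ,
       -0.00022717]), 'joint_efforts': array([-6.65426728e-05, -3.91690314e+01,  1.87936467e+01,  4.23198581e+00,
        1.34654786e-02, -7.20559501e-05]), 'eef_pos': array([ 151.95825734, -605.70519756,  221.58504083]), 'tcp_rot': array([ 3.84789183e-01, -3.11761136e+00, -2.97501176e-03]), 'force': array([ 0.07719304, -0.25534111, -1.23868531]), 'ft_torque': array([-0.04389568,  0.0088943 ,  0.02947754]), 'opening': 86.61743305327354} 18.700000000000003
```

View pics/top0.png

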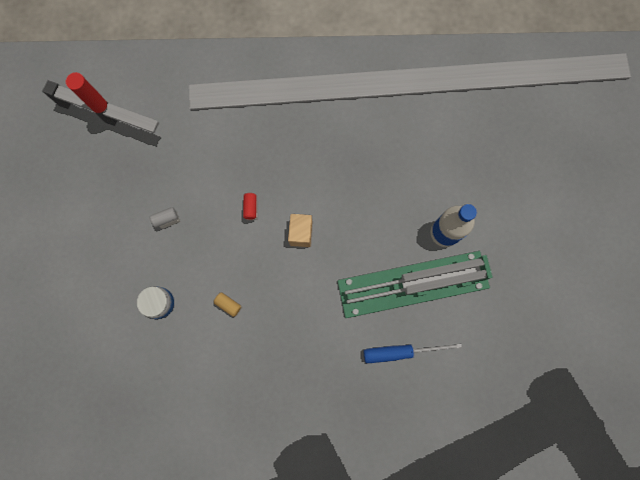

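View pics/scene0.png

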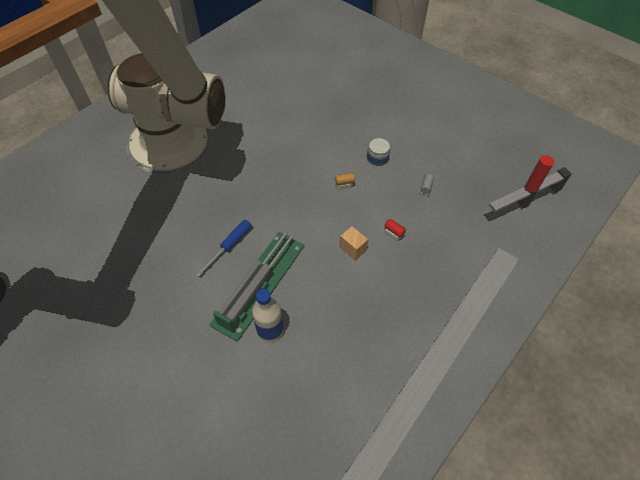

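Top view: steel pin about (165,218), plug (250,206), brass (227,304), magazine mouth about (403,284) with the closed end at right, bottle (455,225), screwdriver (410,352). The scene view agrees. Next I measure.

```bash
cat > h.py <<'E'
import numpy as np,cv2
from bench import ctrl,vision
from scipy.spatial.transform import Rotation as R
def ray(cam,uv,z):
    m=vision.camera_model(cam);Rm=R.from_rotvec(m["rotation"]).as_matrix()
    uv=np.atleast_2d(np.asarray(uv,float));d=(Rm@np.linalg.inv(m["mtx"])@np.c_[uv,np.ones(len(uv))].T).T
    return (m["xyz"]+d*((z-m["xyz"][2])/d[:,2])[:,None])[:,:2]
def proj(cam,P):
    m=vision.camera_model(cam);Rm=R.from_rotvec(m["rotation"]).as_matrix()
    q=(np.atleast_2d(P)-m["xyz"])@Rm@m["mtx"].T;return q[:,:2]/q[:,2:]
def rgb(cam):return cv2.cvtColor(vision.get_image(cam),cv2.COLOR_RGB2BGR)
def blobs(im,lo,hi,amin=60):
    m=cv2.inRange(cv2.cvtColor(im,cv2.COLOR_BGR2HSV),lo,hi)
    return [c for c in cv2.findContours(m,0,1)[0] if cv2.contourArea(c)>amin],m
E
python3 - <<'E'
from h import *
t=cv2.imread("pics/top0.png");s=cv2.imread("pics/scene0.png")
for nm,lo,hi,z in(("plug",(0,150,60),(6,255,255),29),("brass",(12,120,60),(25,255,255),29),("green",(60,60,30),(85,255,255),8),("blue",(105,120,40),(125,255,255),60)):
  for cam,im in(("top",t),("scene",s)):
    for c in blobs(im,lo,hi)[0]:
        r=cv2.minAreaRect(c);b=ray(cam,cv2.boxPoints(r),z)
        print(nm,cam,np.round(r[0],1),"ctr",np.round(ray(cam,r[0],z)[0],1),"edges",[(round(float(np.hypot(*e)),1),round(float(np.degrees(np.arctan2(e[1],e[0]))),1)) for e in (b[1]-b[0],b[2]-b[1])])
a=cv2.resize(t[245:325,330:500],None,fx=4,fy=4,interpolation=2);b=cv2.resize(t[190:240,140:300],None,fx=4.25,fy=4,interpolation=2)
cv2.imwrite("pics/c1.png",np.vstack([a,b[:,:680]]))
E
```

```text
plug top [249.  205.5] ctr [619.4 151.3] edges [(21.9, -90.8), (46.7, -179.2)]
plug top [86.3 92.3] ctr [845.7 465.6] edges [(32.4, -40.9), (101.7, -135.2)]
plug scene [394.7 227.5] ctr [618.  148.7] edges [(27.2, 99.3), (47.8, 0.1)]
plug scene [539.4 173.7] ctr [788.7 509.6] edges [(136.3, 98.2), (33.3, -0.1)]
brass top [226.9 304.2] ctr [441.9 187.1] edges [(22.7, -34.8), (46.6, -125.3)]
brass scene [352.4 242.1] ctr [571.   55.3] edges [(59.7, 96.5), (60.3, -4.0)]
brass scene [344.6 178.2] ctr [441.3 185.6] edges [(46.7, 55.8), (28.6, -42.3)]
brass scene [45.3 21.8] ctr [-652.8   58.9] edges [(354.1, 92.9), (217.6, -20.2)]
green top [415.3 283.4] ctr [ 476.9 -146.8] edges [(275.5, -78.7), (69.9, -172.1)]
green scene [235.4 311.6] ctr [ 488.9 -225.8] edges [(109.5, 104.8), (81.7, 5.9)]
green scene [280.8 265.8] ctr [484.2 -84.8] edges [(146.7, 102.7), (35.2, 2.5)]
green scene [266.6 251.5] ctr [435.  -78.8] edges [(71.0, 101.2), (11.9, 0.6)]
green scene [277.2 249.6] ctr [449.3 -59.6] edges [(88.1, 101.5), (8.8, 0.9)]
green scene [588.   21.5] ctr [ 601.8 1214.5] edges [(341.3, 41.5), (244.9, -68.4)]
blue top [388.4 353.5] ctr [356.4 -88.7] edges [(81.4, -84.9), (23.3, -176.5)]
blue top [443.5 234.5] ctr [ 555.6 -189.9] edges [(30.1, -46.0), (50.5, -137.7)]
blue top [467.  212.5] ctr [ 593.9 -232.4] edges [(30.9, -63.9), (26.4, -157.3)]
blue scene [270.2 330.1] ctr [ 589.9 -220.6] edges [(50.1, 55.8), (34.3, -34.1)]
blue scene [262.5 296.5] ctr [ 528.5 -179.5] edges [(26.1, 41.2), (33.2, -45.7)]
blue scene [235.8 235.3] ctr [ 382.2 -113.2] edges [(82.5, 94.9), (25.1, -7.0)]
blue scene [357.   6.] ctr [ 45.7 723.1] edges [(87.7, 41.5), (64.1, -52.1)]
blue scene [227.   17.5] ctr [-211.   415.9] edges [(205.6, 41.5), (178.7, -45.1)]
blue scene [21. 13.] ctr [-694.8   18.3] edges [(129.8, 41.5), (139.9, -31.9)]
```

View pics/c1.png

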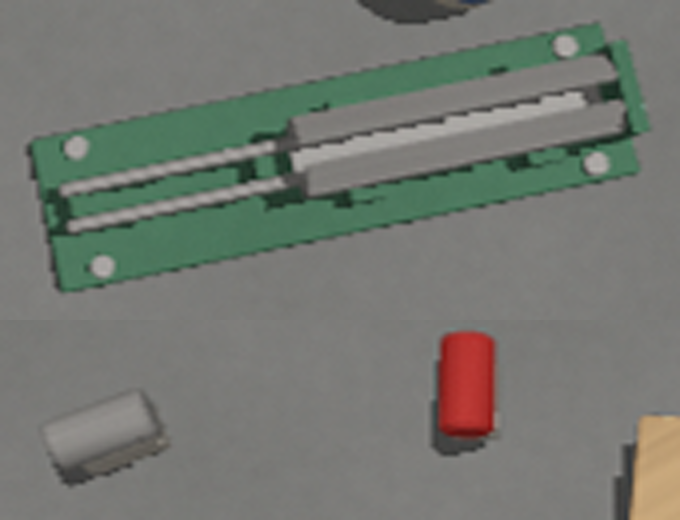

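Crop shows: plate corners about (30,143), (62,291), (637,172), (600,22); rail starts (63,188), (72,227); mouth edge (290,118)–(305,195); steel pin axis (52,449)–(150,408).

Run:
```python
from h import *
f=lambda p:(np.array(p,float)+.5)/4-.5+[330,245]
C=ray("top",f([(30,143),(62,291),(637,172),(600,22)]),8);print("plate",C.round(1).tolist())
far=(C[2]+C[3])/2;near=(C[0]+C[1])/2;ax=far-near;print("plate len",np.hypot(*ax),"yaw",np.degrees(np.arctan2(ax[1],ax[0])),"mouth",(near+ax*110/265).round(1))
Rl=ray("top",f([(63,188),(72,227),(276,146),(285,183)]),34);print("rails",Rl.round(1).tolist())
for k in (0,1):
  d=Rl[k+2]-Rl[k];print("rail yaw",np.degrees(np.arctan2(d[1],d[0])))
u=(Rl[2]+Rl[3]-Rl[0]-Rl[1]);u/=np.hypot(*u);print("mouth via rails",(Rl[0]+Rl[1])/2+100*u)
M=ray("top",f([(290,118),(305,195)]),45);print("mouth via rim",M.mean(0),np.hypot(*(M[1]-M[0])))
T=ray("top",f([(290,118),(303,195),(610,57),(627,132)]),50);
for a,b in((0,2),(1,3)):
  d=T[b]-T[a];print("tube edge yaw",np.degrees(np.arctan2(d[1],d[0])),np.hypot(*d))
g=lambda p:np.array([140,190])+(np.array(p,float)-[0,320])/[4.25,4]
S=ray("top",[g((52,449)),g((150,408))],31);d=S[1]-S[0];print("steel",S.mean(0),np.hypot(*d),np.degrees(np.arctan2(d[1],d[0])),"scene px",proj("scene",[*S.mean(0),29]))
# bottle & cap: cap top z 165 and scene view
t=cv2.imread("pics/top0.png");s=cv2.imread("pics/scene0.png")
print("cap",ray("top",[467,212.5],160),ray("scene",[262.5,296.5],155))
for n,z in(("offcut",0),):print(n,ray("top",[300,214],50),ray("top",[300,231],50))
print("tin",ray("top",[154,302],45))
# scene-view steel pin
c=s[165:205,410:445];g=cv2.cvtColor(c,6)
cv2.imwrite("pics/c2.png",np.hstack([cv2.resize(c,None,fx=10,fy=10,interpolation=2),cv2.resize(s[165:205,325:360],None,fx=10,fy=10,interpolation=2)]))
```

```text
plate [[483.9, -6.8], [417.9, -20.0], [468.1, -277.4], [536.1, -265.4]]
plate len 263.0143277933212 yaw -78.76979357436893 mouth [ 472.1 -120.5]
rails [[461.4, -20.4], [444.4, -24.0], [478.7, -113.6], [462.6, -116.9]]
rail yaw -79.44047335233172
rail yaw -78.94529081050783
mouth via rails [ 471.64064743 -120.43087396]
mouth via rim [ 473.0278898  -121.10998044] 33.63913444845106
tube edge yaw -79.79026013153366 140.56505950159092
tube edge yaw -79.61415938077958 141.46859930012428
steel [599.34716846 305.05632196] 45.008146159867934 -65.76427430727863 scene px [[427.15265628 182.82420062]]
cap [[ 570.07519849 -204.65280603]] [[ 568.54742528 -207.34551796]]
offcut [[597.38934793  57.58684746]] [[566.82068555  57.63845762]]
tin [[445.85187325 310.40009885]]
```

View pics/c2.png

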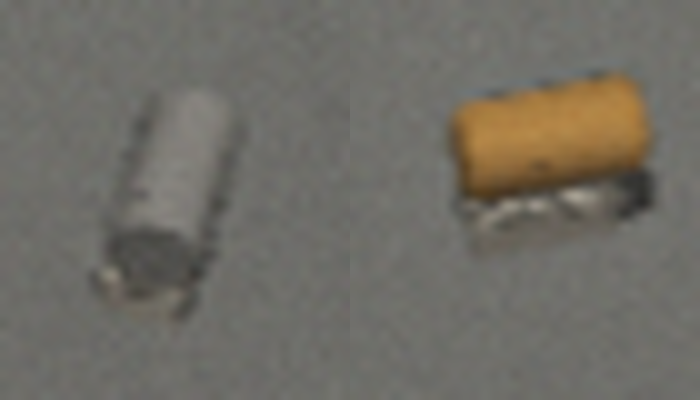

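```bash
cat >> h.py <<'E'
import json,os
F="cmd.json"
# commanded TCP x,y,z mm and world yaw of tool x (deg); jaw axis = yaw-90; tool down
def load():return json.load(open(F)) if os.path.exists(F) else [152.1,-606.2,222.55,-165.9]
def plan(x,y,z,jaw=None):
    p=load();a=np.radians(p[3]);ex=np.array([np.cos(a),np.sin(a)]);ey=np.array([np.sin(a),-np.cos(a)])
    if jaw is None:dy=0
    else:
        q1=np.degrees(np.arctan2(y,x));q6=(jaw-q1+90)%180-90;dy=q1+q6-90-p[3];
    d=np.array([x,y])-p[:2];r=[round(float(d@ex)/10,1),round(float(d@ey)/10,1),round((p[2]-z)/10,1),round(-float(dy))]
    w=np.array(p[:2])+10*(r[0]*ex+r[1]*ey);n=[w[0],w[1],p[2]-10*r[2],p[3]-r[3]]
    json.dump(n,open(F,"w"));L=np.linalg.norm(r[:3])*10;print(r,"rows>=",max(L/41.7,abs(r[3])/7.16).__round__(1),"->",np.round(n,1))
def check():
    o=ctrl.get_obs();p=load();Rm=R.from_rotvec(o["tcp_rot"]).as_matrix();print(round(o["t"],2),"err",(o["eef_pos"]-p[:3]).round(1),"yaw",np.degrees(np.arctan2(Rm[1,0],Rm[0,0])).round(1),"cmd",round(p[3],1),"F",o["force"].round(1),"open",round(o["opening"],1),"j",o["joints"].round(2))
E
python3 - <<'E'
from h import *
check();plan(420,-80,200,24.2);plan(599.3,305,90,24.2);plan(599.3,305,10.5,24.2)
E
```

```text
0.1 err [-0.1  0.5 -1. ] yaw -165.9 cmd -165.9 F [ 0.1 -0.3 -1.2] open 86.6 j [-1.07  0.39  0.01 -0.   -1.19 -0.26]
[-38.8, 44.5, 2.3, -100] rows>= 14.2 -> [420.  -80.1 199.6 -65.9]
[-27.8, -32.1, 11.0, 0] rows>= 10.5 -> [599.5 304.8  89.6 -65.9]
[-0.0, 0.0, 7.9, 0] rows>= 1.9 -> [599.5 304.8  10.6 -65.9]
```

>>> apply_moves(rows=[[-38.8,44.5,2.3,-100],[-38.8,44.5,2.3,-100],[-38.8,44.5,2.3,-100],[-38.8,44.5,2.3,-100],[-38.8,44.5,2.3,-100],[-38.8,44.5,2.3,-100],[-38.8,44.5,2.3,-100],[-38.8,44.5,2.3,-100],[-38.8,44.5,2.3,-100],[-38.8,44.5,2.3,-100],[-38.8,44.5,2.3,-100],[-38.8,44.5,2.3,-100],[-38.8,44.5,2.3,-100],[-38.8,44.5,2.3,-100],[-38.8,44.5,2.3,-100],[-38.8,44.5,2.3,-100],[-38.8,44.5,2.3,-100],[-38.8,44.5,2.3,-100]], gripper=6)

```text
t: 1.6
eef_pos: [419.4, -80.8, 199.3]
tcp_rot: [2.634, -1.711, -0.001]
force: [0.0, -0.1, -0.8]
opening: 59.9
```

>>> apply_moves(rows=[[-27.8,-32.1,11,0],[-27.8,-32.1,11,0],[-27.8,-32.1,11,0],[-27.8,-32.1,11,0],[-27.8,-32.1,11,0],[-27.8,-32.1,11,0],[-27.8,-32.1,11,0],[-27.8,-32.1,11,0],[-27.8,-32.1,11,0],[-27.8,-32.1,11,0],[-27.8,-32.1,11,0],[-27.8,-32.1,11,0],[-27.8,-32.1,11,0],[-27.8,-32.1,11,0]])

```text
t: 2.77
eef_pos: [599.8, 302.5, 89.4]
tcp_rot: [2.633, -1.712, -0.001]
force: [1.1, -0.4, 0.6]
opening: 60.0
```

>>> apply_moves(rows=[[0,0,2,0],[0,0,4,0],[0,0,6,0],[0,0,7,0],[0,0,7.9,0],[0,0,7.9,0],[0,0,7.9,0]])

```text
t: 3.35
eef_pos: [600.2, 304.2, 11.2]
tcp_rot: [-2.635, 1.709, -0.001]
force: [0.7, 0.0, 0.4]
opening: 60.4
```

>>> apply_moves(rows=[[0,0,0,0],[0,0,0,0],[0,0,0,0],[0,0,0,0],[0,0,0,0],[0,0,0,0],[0,0,0,0],[0,0,0,0]], gripper=1.5)

```text
t: 4.02
eef_pos: [600.4, 305.2, 10.9]
tcp_rot: [-2.635, 1.708, -0.001]
force: [1.3, 0.7, 0.5]
opening: 23.1
```

Run:
```python
from h import *
check()
u=np.array([np.cos(np.radians(-79.3)),np.sin(np.radians(-79.3))]);m=np.array([472.2,-120.6])
plan(599.5,304.8,110);a=m-42*u;plan(*a,111,10.7);plan(*a,46,10.7);plan(*a,27,10.7)
t=rgb("top");cv2.imwrite("pics/t1.png",cv2.resize(t[150:290,80:260],None,fx=4,fy=4))
```

```text
4.02 err [0.9 0.4 0.3] yaw -65.9 cmd -65.9 F [1.3 0.7 0.5] open 23.1 j [ 0.71  0.66 -0.09  0.   -0.81 -0.29]
[-0.0, -0.0, -9.9, 0] rows>= 2.4 -> [599.5 304.8 109.6 -65.9]
[29.5, 28.0, -0.1, 13] rows>= 9.8 -> [464.4 -78.9 110.6 -78.9]
[0.0, 0.0, 6.5, 0] rows>= 1.6 -> [464.4 -78.9  45.6 -78.9]
[0.0, 0.0, 1.9, 0] rows>= 0.5 -> [464.4 -78.9  26.6 -78.9]
```

View pics/t1.png

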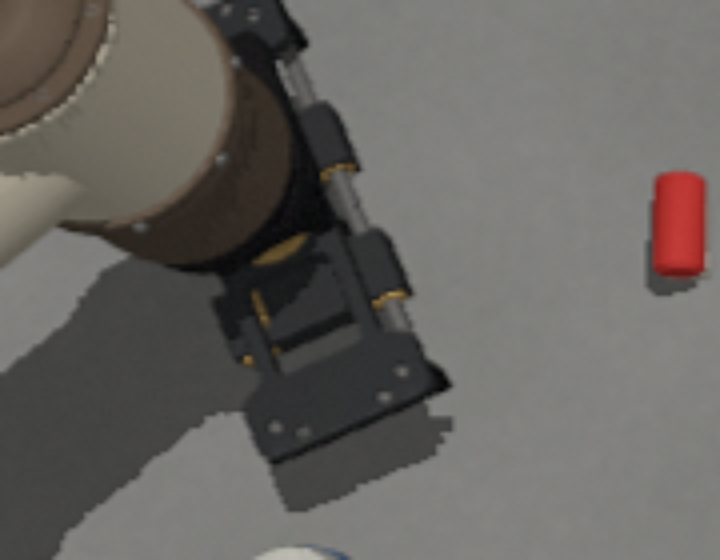

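Gripper hides the pin, but the opening of 23 mm says it is held. Carrying it to the rails.

>>> apply_moves(rows=[[0,0,-3,0],[0,0,-6.5,0],[0,0,-9.9,0],[0,0,-9.9,0],[0,0,-9.9,0]])

```text
t: 4.48
eef_pos: [600.4, 305.3, 111.9]
tcp_rot: [-2.632, 1.707, -0.001]
force: [0.1, -0.7, -1.9]
opening: 23.2
```

>>> apply_moves(rows=[[29.5,28,-0.1,13],[29.5,28,-0.1,13],[29.5,28,-0.1,13],[29.5,28,-0.1,13],[29.5,28,-0.1,13],[29.5,28,-0.1,13],[29.5,28,-0.1,13],[29.5,28,-0.1,13],[29.5,28,-0.1,13],[29.5,28,-0.1,13],[29.5,28,-0.1,13],[29.5,28,-0.1,13],[29.5,28,-0.1,13],[29.5,28,-0.1,13],[29.5,28,-0.1,13],[29.5,28,-0.1,13]])

```text
t: 5.82
eef_pos: [464.8, -78.1, 110.3]
tcp_rot: [2.427, -1.994, -0.001]
force: [-0.2, -0.2, -1.9]
opening: 22.8
```

>>> apply_moves(rows=[[0,0,2,0],[0,0,4,0],[0,0,6,0],[0,0,6.5,0],[0,0,6.5,0],[0,0,6.5,0],[0,0,6.5,0]])

```text
t: 6.4
eef_pos: [465.7, -78.6, 46.6]
tcp_rot: [-2.425, 1.995, -0.003]
force: [0.0, -0.3, -1.3]
opening: 23.1
```

Run:
```python
from h import *
p=load();p[2]=45.6;json.dump(p,open(F,"w"));check()
t=rgb("top");s=rgb("scene");
a=cv2.resize(t[235:335,320:500],None,fx=4,fy=4);cv2.imwrite("pics/t2.png",a)
b=cv2.resize(s[210:330,200:330],None,fx=4,fy=4);cv2.imwrite("pics/s2.png",b)
```

```text
6.4 err [1.3 0.2 1. ] yaw -78.9 cmd -78.9 F [ 0.  -0.3 -1.3] open 23.1 j [ 0.18  0.35 -0.59  0.   -0.64  0.02]
```

View pics/s2.png

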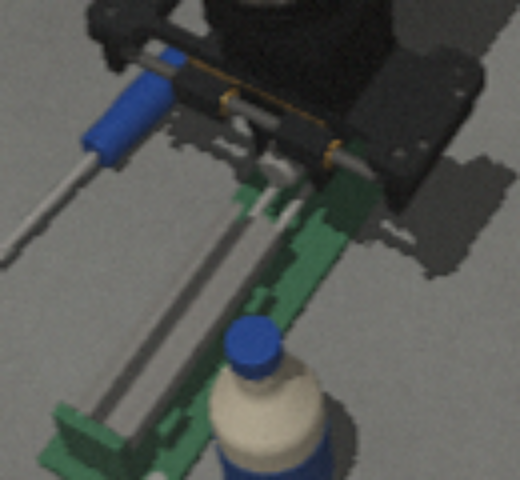

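Pin is held over the rails at about (278,165) in the crop, lined up. Lowering with a 1 mm lateral correction.

>>> apply_moves(rows=[[0,0.1,0.5,0],[0,0.1,1,0],[0,0.1,1.4,0],[0,0.1,1.7,0],[0,0.1,1.9,0],[0,0.1,1.9,0],[0,0.1,1.9,0]])

```text
t: 7.08
eef_pos: [464.1, -79.1, 26.9]
tcp_rot: [-2.426, 1.996, -0.001]
force: [-0.4, -0.3, 2.9]
opening: 23.1
```

>>> apply_moves(rows=[[0,0,0,0],[0,0,0,0],[0,0,0,0],[0,0,0,0],[0,0,0,0]], gripper=3.6)

```text
t: 7.5
eef_pos: [463.3, -79.2, 26.4]
tcp_rot: [2.425, -1.997, -0.001]
force: [-1.0, 0.6, -0.7]
opening: 35.5
```

>>> apply_moves(rows=[[0,0,-1,0],[0,0,-3,0],[0,0,-5,0],[0,0,-6,0],[0,0,-6,0],[0,0,-6,0]])

```text
t: 8.0
eef_pos: [463.5, -79.1, 86.7]
tcp_rot: [-2.425, 1.996, -0.001]
force: [-0.3, 0.7, -0.5]
opening: 35.9
```

Run:
```python
from h import *
json.dump([463.4,-79.1,86.6,-78.9],open(F,"w"));check()
u=np.array([np.cos(np.radians(-79.3)),np.sin(np.radians(-79.3))]);m=np.array([472.2,-120.6])
# jaws along tube for a push: finger backs thickness unknown -> go behind at -105
plan(*(m-105*u),86.6);plan(*(m-105*u),38);
s=rgb("scene");cv2.imwrite("pics/s3.png",cv2.resize(s[210:330,200:330],None,fx=4,fy=4))
```

```text
8.0 err [0.1 0.  0.1] yaw -78.9 cmd -78.9 F [-0.3  0.7 -0.5] open 35.9 j [ 0.18  0.28 -0.55 -0.   -0.74  0.02]
[-6.3, -0.1, 0.0, 0] rows>= 1.5 -> [452.3 -17.1  86.6 -78.9]
[0.0, -0.0, 4.9, 0] rows>= 1.2 -> [452.3 -17.1  37.6 -78.9]
```

View pics/s3.png

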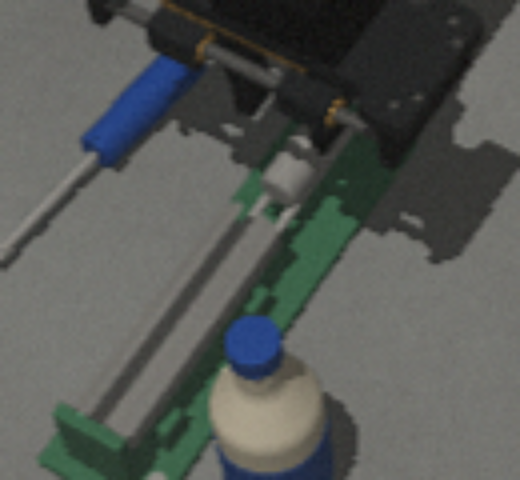

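Pin lies on the rails at about (288,178). Going behind with shut fingers.

>>> apply_moves(rows=[[-3,0,0,0],[-6.3,-0.1,0,0],[-6.3,-0.1,0,0],[-6.3,-0.1,0,0],[-6.3,-0.1,0,0],[-6.3,-0.1,2,0],[-6.3,-0.1,4,0],[-6.3,-0.1,4.8,0],[-6.3,-0.1,4.8,0],[-6.3,-0.1,4.8,0]], gripper=0)

```text
t: 8.88
eef_pos: [452.4, -17.8, 38.3]
tcp_rot: [2.424, -1.997, -0.001]
force: [1.2, -0.7, -0.4]
opening: 0.4
```

>>> apply_moves(rows=[[1,0,0,0],[2,0,0,0],[3,0,0,0],[4,0,0,0],[5,0,0,0],[5.5,0,0,0],[6,0,0,0],[6.5,0,0,0],[7,0,0,0],[7.5,0,0,0],[7.5,0,0,0]])

```text
t: 9.8
eef_pos: [466.7, -91.4, 38.4]
tcp_rot: [2.425, -1.997, -0.001]
force: [0.2, -0.1, 0.9]
opening: 0.7
```

>>> apply_moves(rows=[[0.4,0,0,0],[0.8,0,0,0],[1,0,0,0],[1.2,0,0,0],[1.4,0,0,0],[1.5,0,0,0],[1.5,0,0,0]])

```text
t: 10.38
eef_pos: [469.7, -105.6, 38.5]
tcp_rot: [2.425, -1.997, 0.0]
force: [-0.2, 0.5, 0.2]
opening: 0.5
```

>>> apply_moves(rows=[[0.1,0,0,0],[0.2,0,0,0],[0.2,0,0,0]])

```text
t: 10.63
eef_pos: [470.1, -107.5, 38.6]
tcp_rot: [2.426, -1.997, 0.0]
force: [-1.1, -0.5, -0.5]
opening: 0.1
```

>>> apply_moves(rows=[[0.1,0,0,0],[0.2,0,0,0],[0.2,0,0,0]])

```text
t: 10.88
eef_pos: [470.5, -109.5, 38.6]
tcp_rot: [-2.426, 1.997, -0.0]
force: [-0.5, 0.2, -0.4]
opening: 0.7
```

>>> apply_moves(rows=[[0.1,0,0,0],[0.2,0,0,0],[0.2,0,0,0]])

```text
t: 11.13
eef_pos: [470.8, -111.0, 38.6]
tcp_rot: [-2.425, 1.997, 0.001]
force: [-0.8, 2.6, 1.2]
opening: 0.5
```

>>> apply_moves(rows=[[0.1,0,0,0],[0.1,0,0,0],[0.1,0,0,0]])

```text
t: 11.38
eef_pos: [470.9, -111.2, 38.5]
tcp_rot: [-2.425, 1.996, 0.002]
force: [-1.8, 8.8, 2.8]
opening: 0.3
```

>>> apply_moves(rows=[[0.1,0,0,0],[0.1,0,0,0],[0.1,0,0,0]])

```text
t: 11.63
eef_pos: [470.9, -111.4, 38.5]
tcp_rot: [-2.424, 1.996, 0.003]
force: [-2.4, 13.7, 3.9]
opening: 0.4
```

Rim contact shows as a clear force rise, so the pin is flush. Backing off, then a check and the brass plan.

>>> apply_moves(rows=[[-0.5,0,0,0],[-1,0,0,0],[-1,0,-2,0],[-1,0,-5,0],[-1,0,-7,0],[-1,0,-7,0],[-1,0,-7,0]])

```text
t: 12.22
eef_pos: [470.0, -103.5, 109.7]
tcp_rot: [-2.424, 1.995, -0.004]
force: [0.1, -0.3, -0.8]
opening: 0.3
```

Run:
```python
from h import *
json.dump([471.2-1.9,-113.3+9.8,108.6,-78.9],open(F,"w"));check()
plan(441.7,186.4,100,145);plan(441.7,186.4,10.5,145)
s=rgb("scene");cv2.imwrite("pics/s4.png",cv2.resize(s[210:330,200:330],None,fx=4,fy=4))
```

```text
12.22 err [ 0.7 -0.   1.1] yaw -78.9 cmd -78.9 F [ 0.1 -0.3 -0.8] open 0.3 j [ 0.12  0.26 -0.5   0.   -0.81  0.07]
[-29.0, -2.9, 0.9, 46] rows>= 7.0 -> [ 441.9  186.7   99.6 -124.9]
[0.0, 0.0, 8.9, 0] rows>= 2.1 -> [ 441.9  186.7   10.6 -124.9]
```

View pics/s4.png

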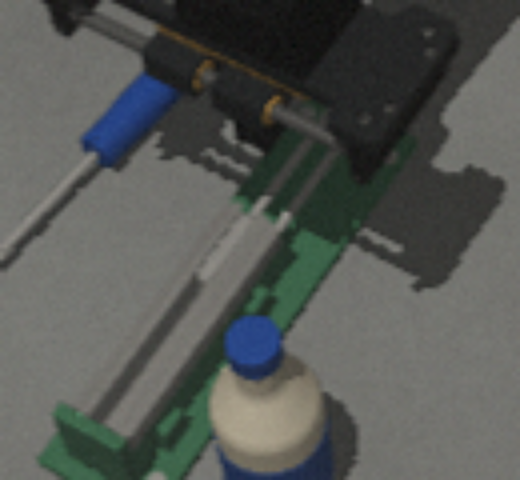

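Steel pin shows in the slot from the mouth (255,205) to (200,275), flush, with nothing left on the rails. Now the brass.

>>> apply_moves(rows=[[-29,-2.9,0.9,46],[-29,-2.9,0.9,46],[-29,-2.9,0.9,46],[-29,-2.9,0.9,46],[-29,-2.9,0.9,46],[-29,-2.9,0.9,46],[-29,-2.9,0.9,46],[-29,-2.9,0.9,46],[-29,-2.9,0.9,46],[-29,-2.9,0.9,46],[-29,-2.9,0.9,46],[-29,-2.9,0.9,46]], gripper=6)

```text
t: 13.27
eef_pos: [441.5, 185.2, 98.7]
tcp_rot: [1.45, -2.784, 0.001]
force: [0.8, 0.1, 0.8]
opening: 59.3
```

>>> apply_moves(rows=[[0,0,2,0],[0,0,4,0],[0,0,6,0],[0,0,8,0],[0,0,8.9,0],[0,0,8.9,0],[0,0,8.9,0]])

```text
t: 13.85
eef_pos: [442.2, 185.8, 10.6]
tcp_rot: [1.451, -2.786, 0.001]
force: [-0.2, 0.5, 0.0]
opening: 60.3
```

>>> apply_moves(rows=[[0,0,0,0],[0,0,0,0],[0,0,0,0],[0,0,0,0],[0,0,0,0],[0,0,0,0],[0,0,0,0],[0,0,0,0]], gripper=1.5)

```text
t: 14.52
eef_pos: [442.4, 186.8, 10.9]
tcp_rot: [-1.453, 2.785, -0.0]
force: [1.6, -1.2, 2.0]
opening: 23.2
```

Run:
```python
from h import *
check();p=load()
plan(p[0],p[1],110);plan(463.4,-79.1,110.6,10.9);plan(463.4,-79.1,46);plan(463.4,-79.1,27)
```

```text
14.52 err [0.5 0.1 0.3] yaw -124.9 cmd -124.9 F [ 1.6 -1.2  2. ] open 23.2 j [ 0.74  0.42 -0.6   0.   -0.55 -1.35]
[0.0, 0.0, -9.9, 0] rows>= 2.4 -> [ 441.9  186.7  109.6 -124.9]
[20.6, -17.0, -0.1, -46] rows>= 6.4 -> [463.5 -79.6 110.6 -78.9]
[-0.0, 0.0, 6.5, 0] rows>= 1.6 -> [463.5 -79.6  45.6 -78.9]
[-0.0, 0.0, 1.9, 0] rows>= 0.5 -> [463.5 -79.6  26.6 -78.9]
```

>>> apply_moves(rows=[[0,0,-3,0],[0,0,-6.5,0],[0,0,-9.9,0],[0,0,-9.9,0],[0,0,-9.9,0]])

```text
t: 14.93
eef_pos: [442.5, 187.4, 110.9]
tcp_rot: [-1.45, 2.783, 0.002]
force: [-0.9, -0.4, -2.6]
opening: 23.2
```

>>> apply_moves(rows=[[20.6,-17,-0.1,-46],[20.6,-17,-0.1,-46],[20.6,-17,-0.1,-46],[20.6,-17,-0.1,-46],[20.6,-17,-0.1,-46],[20.6,-17,-0.1,-46],[20.6,-17,-0.1,-46],[20.6,-17,-0.1,-46],[20.6,-17,-0.1,-46],[20.6,-17,-0.1,-46],[20.6,-17,-0.1,-46],[20.6,-17,-0.1,-46],[20.6,-17,-0.1,-46]])

```text
t: 16.02
eef_pos: [463.3, -78.6, 110.2]
tcp_rot: [2.427, -1.995, -0.001]
force: [0.2, -0.5, -1.4]
opening: 23.1
```

>>> apply_moves(rows=[[0,0,2,0],[0,0,4,0],[0,0,6,0],[0,0,6.5,0],[0,0,6.5,0],[0,0,6.5,0],[0,0,6.5,0]])

```text
t: 16.6
eef_pos: [464.7, -79.1, 46.7]
tcp_rot: [-2.425, 1.994, -0.003]
force: [0.5, -0.7, -2.2]
opening: 23.3
```

>>> apply_moves(rows=[[0,0,0.5,0],[0,0,1,0],[0,0,1.4,0],[0,0,1.7,0],[0,0,1.9,0],[0,0,1.9,0],[0,0,1.9,0]])

```text
t: 17.18
eef_pos: [464.3, -79.5, 26.9]
tcp_rot: [-2.425, 1.996, -0.002]
force: [0.4, 0.1, 0.8]
opening: 23.2
```

>>> apply_moves(rows=[[0,0,0,0],[0,0,0,0],[0,0,0,0],[0,0,0,0],[0,0,0,0]], gripper=3.6)

```text
t: 17.6
eef_pos: [463.3, -79.6, 26.5]
tcp_rot: [2.425, -1.996, -0.0]
force: [0.2, -1.0, -1.3]
opening: 35.3
```

>>> apply_moves(rows=[[0,0,-1,0],[0,0,-3,0],[0,0,-5,0],[0,0,-6,0],[0,0,-6,0],[0,0,-6,0]])

```text
t: 18.1
eef_pos: [463.5, -79.5, 86.7]
tcp_rot: [-2.425, 1.996, -0.001]
force: [-0.0, -1.0, -0.3]
opening: 36.0
```

>>> apply_moves(rows=[[-3,0,0,0],[-6.3,-0.1,0,0],[-6.3,-0.1,0,0],[-6.3,-0.1,0,0],[-6.3,-0.1,0,0],[-6.3,-0.1,2,0],[-6.3,-0.1,4,0],[-6.3,-0.1,4.8,0],[-6.3,-0.1,4.8,0],[-6.3,-0.1,4.8,0]], gripper=0)

```text
t: 18.93
eef_pos: [452.3, -18.2, 38.3]
tcp_rot: [2.424, -1.997, -0.001]
force: [0.4, -0.9, 0.6]
opening: 0.9
```

>>> apply_moves(rows=[[1,0,0,0],[2,0,0,0],[3,0,0,0],[3.5,0,0,0],[4,0,0,0],[4.5,0,0,0],[5,0,0,0],[5.5,0,0,0],[6,0,0,0],[6.5,0,0,0],[6.5,0,0,0]])

```text
t: 19.85
eef_pos: [464.8, -82.1, 38.5]
tcp_rot: [2.424, -1.997, -0.0]
force: [0.5, -0.4, -0.2]
opening: 0.6
```

>>> apply_moves(rows=[[0.4,0,0,0],[0.8,0,0,0],[1.2,0,0,0],[1.6,0,0,0],[2,0,0,0],[2.3,0,0,0],[2.6,0,0,0],[2.6,0,0,0]])

```text
t: 20.52
eef_pos: [469.8, -107.5, 38.4]
tcp_rot: [2.425, -1.997, -0.0]
force: [0.5, -0.0, -0.7]
opening: 0.6
```

>>> apply_moves(rows=[[0.1,0,0,0],[0.2,0,0,0],[0.3,0,0,0],[0.3,0,0,0]])

```text
t: 20.85
eef_pos: [470.3, -109.9, 38.5]
tcp_rot: [2.425, -1.996, -0.0]
force: [-0.1, 0.4, -0.8]
opening: 0.5
```

>>> apply_moves(rows=[[0.1,0,0,0],[0.2,0,0,0],[0.2,0,0,0]])

```text
t: 21.1
eef_pos: [470.6, -111.2, 38.5]
tcp_rot: [-2.425, 1.997, 0.001]
force: [-1.5, 6.2, 0.4]
opening: 0.4
```

>>> apply_moves(rows=[[-0.5,0,0,0],[-1,0,0,0],[-1,0,-2,0],[-1,0,-5,0],[-1,0,-7,0],[-1,0,-7,0],[-1,0,-7,0]])

```text
t: 21.68
eef_pos: [469.7, -101.7, 109.8]
tcp_rot: [-2.424, 1.995, -0.004]
force: [-0.4, -0.6, -0.1]
opening: 0.4
```

Run:
```python
from h import *
json.dump([469,-102,108.6,-78.9],open(F,"w"));check()
plan(500,60,110);plan(619,150,110,89.5);plan(619,150,10.5)
s=rgb("scene");cv2.imwrite("pics/s5.png",cv2.resize(s[210:330,200:330],None,fx=4,fy=4))
```

```text
21.68 err [0.7 0.3 1.2] yaw -78.9 cmd -78.9 F [-0.4 -0.6 -0.1] open 0.4 j [ 0.13  0.26 -0.5   0.   -0.81  0.07]
[-15.3, -6.2, -0.1, 0] rows>= 4.0 -> [500.4  60.1 109.6 -78.9]
[-6.5, -13.4, -0.0, -78] rows>= 10.9 -> [619.4 149.7 109.6  -0.9]
[-0.0, -0.0, 9.9, 0] rows>= 2.4 -> [619.4 149.7  10.6  -0.9]
```

View pics/s5.png

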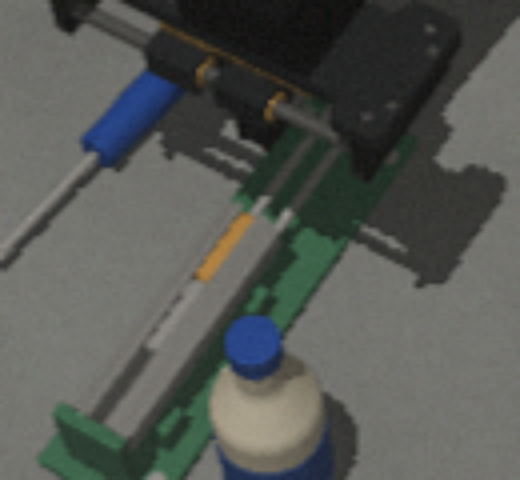

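Brass flush behind the steel: (255,212)–(200,280) brass, then steel. Now the plug.

>>> apply_moves(rows=[[-15.3,-6.2,-0.1,0],[-15.3,-6.2,-0.1,0],[-15.3,-6.2,-0.1,0],[-15.3,-6.2,-0.1,0],[-15.3,-6.2,-0.1,0],[-15.3,-6.2,-0.1,0],[-15.3,-6.2,-0.1,0],[-15.3,-6.2,-0.1,0]], gripper=6)

```text
t: 22.4
eef_pos: [499.4, 59.2, 108.6]
tcp_rot: [2.423, -1.996, -0.002]
force: [0.1, -0.7, -0.5]
opening: 45.8
```

>>> apply_moves(rows=[[-6.5,-13.4,0,-78],[-6.5,-13.4,0,-78],[-6.5,-13.4,0,-78],[-6.5,-13.4,0,-78],[-6.5,-13.4,0,-78],[-6.5,-13.4,0,-78],[-6.5,-13.4,0,-78],[-6.5,-13.4,0,-78],[-6.5,-13.4,0,-78],[-6.5,-13.4,0,-78],[-6.5,-13.4,0,-78],[-6.5,-13.4,0,-78],[-6.5,-13.4,0,-78],[-6.5,-13.4,0,-78]])

```text
t: 23.57
eef_pos: [619.3, 148.7, 109.4]
tcp_rot: [3.141, -0.031, -0.001]
force: [-0.0, -0.2, 0.3]
opening: 59.9
```

Run:
```python
from h import *
p=load();check();plan(p[0],p[1],110);plan(500,60,110);plan(463.4,-79.1,110.6,10.9);plan(463.4,-79.1,46);plan(463.4,-79.1,27)
```

```text
23.57 err [-0.1 -1.  98.8] yaw -1.1 cmd -0.9 F [-0.  -0.2  0.3] open 59.9 j [ 0.49  0.5  -0.11 -0.   -0.96  1.06]
[0.0, 0.0, -9.9, 0] rows>= 2.4 -> [619.4 149.7 109.6  -0.9]
[-11.8, 9.2, -0.0, 0] rows>= 3.6 -> [499.9  59.5 109.6  -0.9]
[-3.4, 13.9, -0.1, 78] rows>= 10.9 -> [463.8 -78.9 110.6 -78.9]
[0.0, 0.0, 6.5, 0] rows>= 1.6 -> [463.8 -78.9  45.6 -78.9]
[0.0, 0.0, 1.9, 0] rows>= 0.5 -> [463.8 -78.9  26.6 -78.9]
```

>>> apply_moves(rows=[[0,0,2,0],[0,0,4,0],[0,0,6,0],[0,0,8,0],[0,0,9.9,0],[0,0,9.9,0],[0,0,9.9,0]])

```text
t: 24.15
eef_pos: [618.9, 149.1, 9.7]
tcp_rot: [3.14, -0.027, -0.003]
force: [0.4, 0.3, 0.8]
opening: 59.8
```

>>> apply_moves(rows=[[0,0,0,0],[0,0,0,0],[0,0,0,0],[0,0,0,0],[0,0,0,0],[0,0,0,0],[0,0,0,0],[0,0,0,0]], gripper=1.5)

```text
t: 24.82
eef_pos: [619.5, 149.7, 10.9]
tcp_rot: [3.141, -0.025, 0.0]
force: [-0.6, 0.4, 1.7]
opening: 23.1
```

>>> apply_moves(rows=[[0,0,-3,0],[0,0,-6.5,0],[0,0,-9.9,0],[0,0,-9.9,0],[0,0,-9.9,0]])

```text
t: 25.23
eef_pos: [620.7, 150.4, 112.2]
tcp_rot: [-3.139, 0.025, -0.008]
force: [-0.3, 0.4, -0.2]
opening: 23.1
```

>>> apply_moves(rows=[[-11.8,9.2,0,0],[-11.8,9.2,0,0],[-11.8,9.2,0,0],[-11.8,9.2,0,0],[-11.8,9.2,0,0],[-11.8,9.2,0,0],[-11.8,9.2,0,0]])

```text
t: 25.82
eef_pos: [500.2, 59.8, 109.1]
tcp_rot: [3.141, -0.025, -0.0]
force: [0.3, 0.1, -0.4]
opening: 23.0
```

>>> apply_moves(rows=[[-3.4,13.9,-0.1,78],[-3.4,13.9,-0.1,78],[-3.4,13.9,-0.1,78],[-3.4,13.9,-0.1,78],[-3.4,13.9,-0.1,78],[-3.4,13.9,-0.1,78],[-3.4,13.9,-0.1,78],[-3.4,13.9,-0.1,78],[-3.4,13.9,-0.1,78],[-3.4,13.9,-0.1,78],[-3.4,13.9,-0.1,78],[-3.4,13.9,-0.1,78],[-3.4,13.9,-0.1,78],[-3.4,13.9,-0.1,78]])

```text
t: 26.98
eef_pos: [464.2, -78.6, 110.2]
tcp_rot: [2.428, -1.993, -0.0]
force: [0.8, -0.0, -0.9]
opening: 23.0
```

>>> apply_moves(rows=[[0,0,2,0],[0,0,4,0],[0,0,6,0],[0,0,6.5,0],[0,0,6.5,0],[0,0,6.5,0],[0,0,6.5,0]])

```text
t: 27.57
eef_pos: [464.8, -78.7, 46.6]
tcp_rot: [-2.425, 1.995, -0.003]
force: [0.5, 0.7, -1.9]
opening: 23.1
```

>>> apply_moves(rows=[[0,0,0.5,0],[0,0,1,0],[0,0,1.4,0],[0,0,1.7,0],[0,0,1.9,0],[0,0,1.9,0],[0,0,1.9,0]])

```text
t: 28.15
eef_pos: [464.1, -78.8, 26.9]
tcp_rot: [-2.426, 1.996, -0.001]
force: [-1.0, 0.3, 3.9]
opening: 23.3
```

>>> apply_moves(rows=[[0,0,0,0],[0,0,0,0],[0,0,0,0],[0,0,0,0],[0,0,0,0]], gripper=3.6)

```text
t: 28.57
eef_pos: [463.5, -78.9, 26.4]
tcp_rot: [2.425, -1.996, -0.0]
force: [-1.0, 0.2, 0.3]
opening: 36.0
```

>>> apply_moves(rows=[[0,0,-1,0],[0,0,-3,0],[0,0,-5,0],[0,0,-6,0],[0,0,-6,0],[0,0,-6,0]])

```text
t: 29.07
eef_pos: [463.7, -78.7, 86.7]
tcp_rot: [-2.425, 1.996, -0.001]
force: [-0.6, -0.3, -0.2]
opening: 35.5
```

>>> apply_moves(rows=[[-3,0,0,0],[-6.3,-0.1,0,0],[-6.3,-0.1,0,0],[-6.3,-0.1,0,0],[-6.3,-0.1,0,0],[-6.3,-0.1,2,0],[-6.3,-0.1,4,0],[-6.3,-0.1,4.8,0],[-6.3,-0.1,4.8,0],[-6.3,-0.1,4.8,0]], gripper=0)

```text
t: 29.9
eef_pos: [452.5, -17.5, 38.3]
tcp_rot: [2.424, -1.997, -0.001]
force: [-0.6, 0.3, 0.8]
opening: 0.5
```

>>> apply_moves(rows=[[1,0,0,0],[2,0,0,0],[3,0,0,0],[3.5,0,0,0],[4,0,0,0],[4.5,0,0,0],[5,0,0,0],[5.5,0,0,0],[6,0,0,0],[6.5,0,0,0],[6.5,0,0,0]])

```text
t: 30.82
eef_pos: [465.2, -81.3, 38.5]
tcp_rot: [2.425, -1.997, 0.0]
force: [0.3, -0.2, 0.1]
opening: 0.4
```

>>> apply_moves(rows=[[0.4,0,0,0],[0.8,0,0,0],[1.2,0,0,0],[1.6,0,0,0],[2,0,0,0],[2.3,0,0,0],[2.5,0,0,0],[2.5,0,0,0]])

```text
t: 31.48
eef_pos: [469.9, -105.7, 38.5]
tcp_rot: [2.425, -1.997, 0.0]
force: [0.6, 0.6, 0.3]
opening: 0.3
```

>>> apply_moves(rows=[[0.1,0,0,0],[0.2,0,0,0],[0.3,0,0,0],[0.4,0,0,0],[0.4,0,0,0]])

```text
t: 31.9
eef_pos: [470.5, -109.2, 38.5]
tcp_rot: [2.425, -1.996, -0.0]
force: [-0.0, 2.1, -0.2]
opening: 0.4
```

>>> apply_moves(rows=[[0.1,0,0,0],[0.2,0,0,0],[0.2,0,0,0]])

```text
t: 32.15
eef_pos: [470.9, -111.0, 38.5]
tcp_rot: [2.425, -1.997, -0.0]
force: [-0.9, 3.7, 0.8]
opening: 0.8
```

>>> apply_moves(rows=[[0.1,0,0,0],[0.1,0,0,0],[0.1,0,0,0]])

```text
t: 32.4
eef_pos: [471.0, -111.2, 38.5]
tcp_rot: [-2.425, 1.997, 0.002]
force: [-2.6, 8.1, 1.4]
opening: 0.4
```

Same rim stop at y ≈ -111.2. Backing well away and checking.

>>> apply_moves(rows=[[-0.5,0,0,0],[-1,0,0,0],[-1,0,-2,0],[-1,0,-5,0],[-3,0,-8,0],[-6,0,-10,0],[-9,0,-12,0],[-12,0,-12,0],[-15,0,-12,0],[-15,0,-12,0],[-15,0,-12,0]])

```text
t: 33.32
eef_pos: [442.2, 36.3, 158.9]
tcp_rot: [-2.428, 1.992, -0.001]
force: [-0.6, -0.3, -0.1]
opening: 0.4
```

Run:
```python
from h import *
s=rgb("scene");t=rgb("top")
a=cv2.resize(s[205:335,200:330],None,fx=3,fy=3);b=cv2.resize(t[235:335,375:505],(390,300));b=cv2.copyMakeBorder(b,0,90,0,0,0)
cv2.imwrite("pics/s6.png",np.hstack([a,b]))
u=np.array([np.cos(np.radians(-79.3)),np.sin(np.radians(-79.3))]);m=np.array([472.2,-120.6])
for nm,lo,hi in(("plug",(0,130,50),(6,255,255)),("brass",(12,100,50),(25,255,255))):
  for cam,im in(("top",t),("scene",s)):
    for c in blobs(im,lo,hi,15)[0]:
      P=ray(cam,c[:,0],56)-m;
      if abs((P@u).mean()-50)<80 and abs((P@[-u[1],u[0]]).mean())<25:print(nm,cam,(P@u).min().round(1),(P@u).max().round(1))
print(ctrl.get_obs()["force"].round(1))
```

```text
plug top -2.1 44.7
plug scene 4.0 47.9
brass top 45.6 89.6
brass scene 48.7 92.8
[-0.5 -0.1 -0.1]
```

View pics/s6.png

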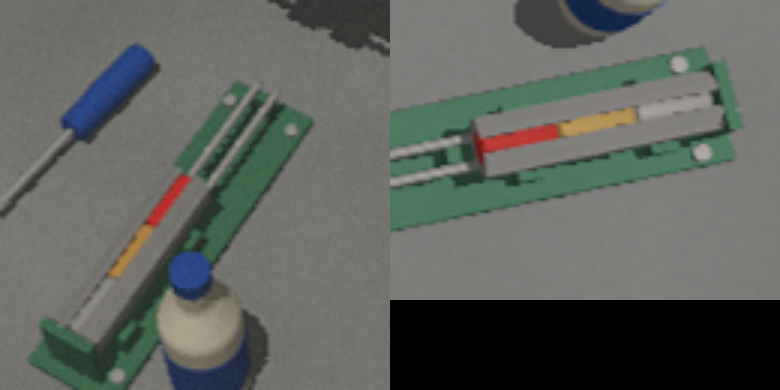

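Plug, brass and steel lie in order in the slot. The plug's outer end is level with the mouth, about (478,150) in the right half. Handing in.

```bash
python3 -c "
from bench import workorder;print(workorder.hand_in())"
```

```text
the job is handed in; nothing more can be done
None
```

All three are in the tube in order (steel, brass, red plug), and the job is handed in; the hand-in reports no verdict. The last move ended at 33.3 s of the 72 s limit.

- **How each went in:** I laid each pin and the plug on the rails, then pushed it with shut fingers until the rim stopped them. All three stopped at the same place, TCP y ≈ -111.2 mm, with about 6–14 N along the push.
- **Last pictures:** The plug spans about 0–45 mm from the mouth, the brass about 46–91 mm, and the steel lies behind it towards the closed end. The two cameras disagreed by 3–6 mm on where these ends lie. The plug's outer end read -2 mm from the top camera and +4 mm from the scene camera. The flush rim stop falls between those readings.
- **Steel pin:** I judged its final position only by eye and from the lengths of the other two; I did not measure it.
- **Bystanders:** The bottle and screwdriver look undisturbed in the final pictures. The tin and offcut were not in those crops. No unexpected force showed in the readings on the moves near them.
- **Arm:** It ended clear of everything, with the force reading near zero.

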